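# Take the worn wheel off the edge burnisher (left-hand nut)

### The arm

A 6-joint arm with a two-finger parallel gripper is mounted at the origin on the work surface. World frame = base frame: x ahead of the robot, y to its left, z up, the work surface at z = 0. Lengths are in m, angles in rad, forces in N, time in s.
With the tool pointing down it reaches from about 0.3 to 0.825 m from the base axis. Payload 5.4 kg.
Tool frame: the origin (TCP) lies at the very end of the fingers, on their centre line; the grasp point (between the pads) lies 19 mm behind it; z points along the fingers, x is the direction in which the jaws open and shut, and the axes are right-handed (so a half turn about z gives the same grasp; the last joint's range is limited). The gripper opens to 92 mm and grips with 3 to 60 N. Pads are 20 mm wide; open, the fingers measure 128 mm over their backs; the gripper's body (75 mm by 189 mm) begins 69 mm behind the grasp point.
Start: joints at [-1.325, 0.158, 1.597, -0, 1.386, -0.21], TCP at [0.253, -0.516, 0.215] pointing down, gripper open.
Joint ranges: [-2.91, 2.91], [-0.94, 2.29], [0.18, 2.7], [-1.29, 4.43], [0.17, 2.64], [-3, 3]. Speed limits (rad/s): [2.57, 2.57, 3.14, 3.14, 3.14, 3.14].

### API

Orientations are given as a 3x3 rotation matrix whose columns are the frame's x, y, z axes.
In Python, from bench import reach, line_to, move_joints, command_gripper, sleep, solve_ik, get_state, camera, MotionError, finish_job gives the robot as it stands. Calls block until the motion is done:
- reach(position, orientation): joint-space move of the TCP to a pose.
- line_to(position, rotation=None, v=0.15): straight line of the TCP; rotation=None keeps the orientation; v is the mean speed in m/s.
- move_joints(angles): joint-space move.
- command_gripper(opening, newtons=None): finger opening in m; newtons is the grip in N (None keeps the last); returns when the fingers have stopped.
- sleep(seconds).
- solve_ik(position, orientation): joint angles nearest the present ones, or None.
- get_state(): the state.
- camera(name): name is "scene" or "top"; returns a dict with "image" (480x640x3 uint8, blue, green, red), "mtx" (3x3 intrinsics, pixels), "extrinsics" (4x4, takes a point from camera to world coordinates). Camera axes: x right, y up, looking along -z (the intrinsics and any distortion apply to the point x, -y, -z); pixel columns grow to the right and rows downward; lengths in m; the calibration is good to about 2 mm. A picture is of the moment at which its call begins. There is no depth.
A pose or a line that the arm cannot do raises MotionError and nothing moves.
- finish_job(): hands the job in, once; it reports no verdict.
The state is a dict: "t": time; "qpos": joint angles; "dq": joint speeds; "joint_efforts": joint torques, N m; "position": TCP position; "tcp_rot": TCP orientation; "contact_force": force on the tool from outside, world axes, zero at the start; "torque": the same for the moment, N m; "finger_gap": finger opening in m.
Only numpy, scipy, OpenCV 4.12 (cv2) and the standard library are available. Lean on these libraries where they do the work, as an engineer would, in place of code of your own. Each camera call takes 0.05 s, during which the arm holds its last target. There are 200 camera calls.

### The job

The worn wooden wheel on the blue edge burnisher has to come off for re-turning. Its hand nut has a left-hand thread, so unscrew it by turning it clockwise (seen from above), without forcing it, and put it in the round steel parts dish; lift the wheel off the spindle and set it down gently, lying flat, in the empty bay of the plywood tray. Leave the white felt wheel, the jar and the scissors where they are.

Things in the scene. Friction and masses are not known exactly. Their poses are not given: they have to be found in the camera images.
- machine: edge burnisher, fixed: blue gearbox 155 x 110 mm, its flat top 60 mm above the bench, on a grey base plate; the motor lies beyond it. Origin at bench level, on the upright spindle's axis. x points from the spindle to the motor: gearbox from x -55 to +100 mm, motor (terminal box up to 85 mm high) from x +100 to +230 mm, base plate 150 mm wide
- spindle_tip (a point): upper end of the steel spindle, on its axis, 117.5 mm above the bench. The spindle is locked: it does not turn. Drive flange on the gearbox, diameter 48, 6 mm high (the wheel sits on it); pilot, diameter 25, up to 74 mm above the bench; thread of diameter 23 in the top 20 mm
- spindle: the locked spindle; origin on its axis on the gearbox top, 60 mm above the bench. Two-start left-hand thread: turned clockwise from above (yaw falling) the nut climbs 16 mm a turn and comes off the thread after about 200 degrees (3.5 rad); a little more does no harm. Turned the other way it jams on the wheel. Play up and down in the thread: about 1.5 mm
- nut_center (a point): hand nut, 80 g, 49 mm high; this point lies on its axis, 24.5 mm above its underside. Round dark steel hub, diameter 38, 23 mm high, closed on top; on it stands an orange thumb bar 46 long, 12 thick, 26 mm high, lying along this frame's x axis (looks the same after half a turn). z up. At the start it is screwed finger-tight down on the wheel, its underside 100 mm above the bench
- wheel_center (a point): worn wooden burnishing wheel, 90 g: ring of outer diameter 56, bore 27, height 34 mm, with three grooves round its edge; this point is its centre, on its axis, half-way up. z along its axis. At the start it sits loosely on the spindle, held by the nut
- dish_in (a point): round steel parts dish, fixed; this point is the centre of its inner floor, 3 mm above the bench. Flat floor of diameter 96, rim of diameter 124, 24 mm high
- bay (a point): centre of the floor of the empty bay of the plywood tray, 6 mm above the bench. Bay 136 mm along x by 138 mm along y inside, its walls rise 10 mm above the floor. The tray is fixed; its other bay, centred 142 mm further along +x, holds the felt wheel
- felt_wheel_center (a point): white felt wheel of the same size (56 x 34 mm) in the tray's other bay, loose; leave it alone. Its centre
- jar_center (a point): closed amber jar of edge paint, diameter 56, height 70 mm, loose; leave it alone. Its centre
- scissors: red-handled scissors lying flat, 185 mm long along x (blades to +x), 10 mm high, loose; leave them alone. Origin at bench level under the pivot
Things that resemble listed ones, but are neither listed nor needed, are in the scene too. What is shaped like the part that bears nut_center but red or turquoise is not meant.

How it is judged:
On the way:
1. the nut is unscrewed and clear of the spindle (z of nut_center in the frame of spindle_tip above 0.03 m), for 0.1 s.
At the end, for the whole second after the job is handed in: The nut lies at rest in the dish (its centre within 45 mm of the dish's axis and less than 35 mm above its floor). The wheel lies flat (within 0.1 rad) and at rest on the floor of the empty bay, inside its walls (centre less than 21 mm above the floor) (horizontal distance between nut_center and dish_in below 0.045 m and z of nut_center in the frame of dish_in below 0.035 m and linear speed of each of nut, wheel below 0.03 m/s and x of wheel_center in the frame of bay between -0.04 and 0.04 m and y of wheel_center in the frame of bay between -0.041 and 0.041 m and z of wheel_center in the frame of bay below 0.021 m and angle between the z axis of wheel_center and the z axis of bay, either way round below 0.1 rad); the robot touches nothing.
It fails at once if the nut is forced on its thread (more than 120 N between nut and spindle) (contact force between nut and spindle above 120 N).
It fails at once if the wheel is dropped into the tray (it comes down there faster than 0.7 m/s, as from 25 mm up) (distance between wheel_center and bay below 0.06 m and linear speed of wheel above 0.7 m/s).
It fails at once if a bystander is moved by more than 20 mm (distance of any of felt_wheel_center, jar_center, scissors from where it was at the start of the episode above 0.02 m).
It also fails if it takes over 72 s, if anything falls off the work surface, if the arm or the gripper's body presses on something with over 40 N, if the wrist force passes 120 N, or if a joint passes its speed limit or range.

## Working session

There is one attempt and no reset: what is moved stays moved. The work goes in short steps, each a Python script; the robot and the scene stay as the last script left them, time stands still between calls to the robot, and variables do not carry over. Pictures are saved under pics/ and viewed, about 8 in all and at most 12, crops included, and the job is handed in when it is done.

```bash
mkdir -p pics; ls
python3 - <<'E'
from bench import *
import cv2,numpy as np
np.set_printoptions(precision=4,suppress=True)
for n in("scene","top"):
    c=camera(n);cv2.imwrite(f"pics/{n}0.png",c["image"]);print(n,c["mtx"],c["extrinsics"],[k for k in c])
s=get_state();print(s["t"],s["position"],s["tcp_rot"],s["contact_force"])
E
```

```text
pics
scene [[563.5655   0.     320.9735]
 [  0.     563.5655 244.744 ]
 [  0.       0.       1.    ]] [[-0.6218 -0.479   0.6196  1.1929]
 [ 0.7831 -0.3763  0.495   0.4915]
 [-0.004   0.7931  0.6091  0.7443]
 [ 0.      0.      0.      1.    ]] ['image', 'mtx', 'extrinsics']
top [[448.3059   0.     320.3673]
 [  0.     448.3059 239.8402]
 [  0.       0.       1.    ]] [[-0.0122  0.9764 -0.2155  0.3327]
 [-0.9999 -0.0109  0.007  -0.0054]
 [ 0.0045  0.2155  0.9765  1.0907]
 [ 0.      0.      0.      1.    ]] ['image', 'mtx', 'extrinsics']
0.1 [ 0.2529 -0.5158  0.2137] [[ 0.4401 -0.8979 -0.0004]
 [-0.8979 -0.4401  0.0016]
 [-0.0016 -0.0003 -1.    ]] [-0.0054 -0.3324 -0.1289]
```

View pics/scene0.png

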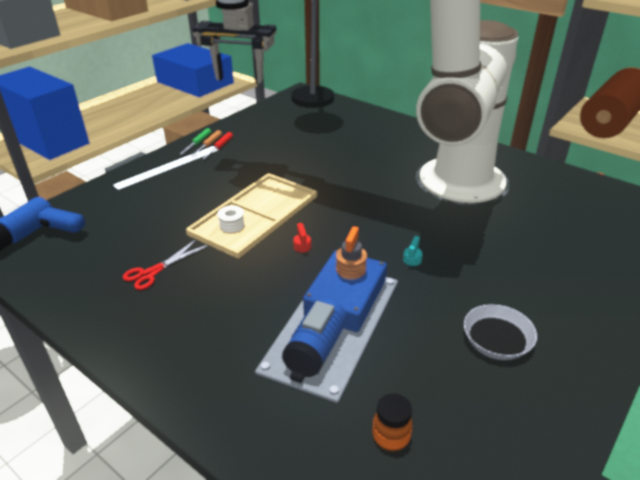

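View pics/top0.png

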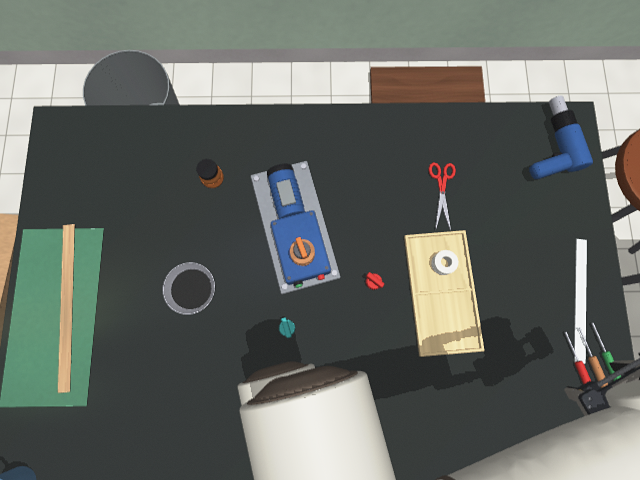

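The top view shows the orange-bar nut on the burnisher at (301,247). The similar red nut is at (374,281) and the turquoise one at (287,327). The dish is at (189,288), the tray's empty bay around (450,322), the felt wheel at (446,262), the jar at (209,173) and the scissors at (443,195). By the description I choose (301,247), and I'll check it in a close crop.

```bash
cat > h.py <<'E'
from bench import *
import cv2,numpy as np
np.set_printoptions(precision=4,suppress=True)
def ray(c,u,v):
    K=c["mtx"];d=np.array([(u-K[0,2])/K[0,0],-(v-K[1,2])/K[1,1],-1.]);E=c["extrinsics"]
    return E[:3,3],E[:3,:3]@d
def onz(c,u,v,z):
    o,d=ray(c,u,v);return o+d*(z-o[2])/d[2]
def proj(c,p):
    E=c["extrinsics"];q=E[:3,:3].T@(np.array(p)-E[:3,3]);K=c["mtx"]
    return np.array([K[0,0]*q[0]/-q[2]+K[0,2],K[1,1]*-q[1]/-q[2]+K[1,2]])
def crop(im,u0,v0,w,h,s):
    o=cv2.resize(im[v0:v0+h,u0:u0+w],None,fx=s,fy=s,interpolation=cv2.INTER_CUBIC)
    for k in range(0,w,10):
        cv2.line(o,(k*s,0),(k*s,4 if (u0+k)%50 else 14),(255,255,255),1)
        if (u0+k)%20==0: cv2.putText(o,str(u0+k),(k*s,24),0,.35,(255,255,255),1)
    for k in range(0,h,10):
        cv2.line(o,(0,k*s),(4,k*s),(255,255,255),1)
        if (v0+k)%20==0: cv2.putText(o,str(v0+k),(6,k*s+4),0,.35,(255,255,255),1)
    return o
E
python3 - <<'E'
from h import *
t=camera("top");s=camera("scene")
a=crop(t["image"],250,210,100,75,4);b=crop(s["image"],310,220,100,75,4)
c=crop(t["image"],150,250,100,75,4);d=crop(t["image"],395,225,100,135,4)[:,:]
d=cv2.resize(d,(400,540))
left=np.vstack([a,c]);right=np.vstack([b,cv2.resize(crop(t["image"],395,220,140,140,3)[:, :400],(400,300))])
cv2.imwrite("pics/m1.png",np.hstack([left,right]))
# colour segmentation of orange
for n,c,(u0,v0,w,h) in(("top",t,(280,225,50,50)),("scene",s,(330,220,45,65))):
    hsv=cv2.cvtColor(c["image"],cv2.COLOR_BGR2HSV)[v0:v0+h,u0:u0+w].astype(int)
    m=(hsv[...,0]<18)&(hsv[...,1]>215)&(hsv[...,2]>190)
    ys,xs=np.nonzero(m);print(n,m.sum(),cv2.minAreaRect(np.c_[xs+u0,ys+v0].astype(np.float32)),xs.mean()+u0,ys.mean()+v0)
    m2=(hsv[...,0]<22)&(hsv[...,1]>90)
    ys,xs=np.nonzero(m2);print(m2.sum(),cv2.minEnclosingCircle(np.c_[xs+u0,ys+v0].astype(np.float32)))
# tray hull
hsv=cv2.cvtColor(t["image"],cv2.COLOR_BGR2HSV)
m=((hsv[...,0]>10)&(hsv[...,0]<35)&(hsv[...,1]>50)&(hsv[...,2]>60)).astype(np.uint8);m[:,:395]=0;m[:,500:]=0;m[:220]=0;m[370:]=0
n,l,st,_=cv2.connectedComponentsWithStats(m);k=1+st[1:,4].argmax();ys,xs=np.nonzero(l==k);print("tray",st[k],cv2.boxPoints(cv2.minAreaRect(np.c_[xs,ys].astype(np.float32))))
E
```

```text
top 0 ((0.0, 0.0), (0.0, 0.0), 0.0) nan nan
380 ((301.2457580566406, 250.82203674316406), 14.198111534118652)
scene 0 ((0.0, 0.0), (0.0, 0.0), 0.0) nan nan
842 ((351.0, 251.15383911132812), 26.325448989868164)
tray [ 404  230   81  127 7346] [[403.1133 234.8829]
 [468.2982 226.5259]
 [484.2361 350.8416]
 [419.0511 359.1986]]<stdin>:12: RuntimeWarning: Mean of empty slice.
  ret = ret.dtype.type(ret / rcount)
```

View pics/m1.png

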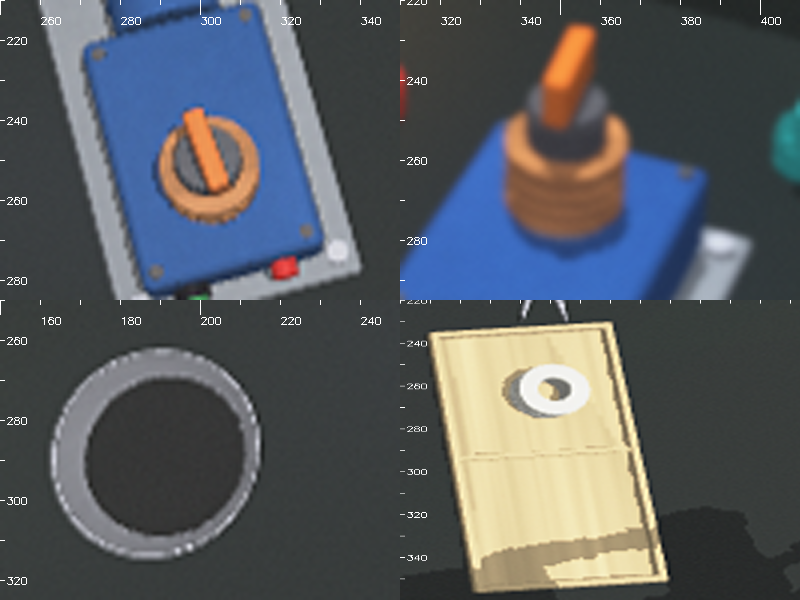

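```bash
cat > meas.py <<'E'
from h import *
from scipy.optimize import least_squares
t=camera("top");s=camera("scene")
P=np.array
bt=P([(296,238),(300.75,237),(307.25,256.5),(302.25,258)])
w=P([onz(t,*p,.149) for p in bt]);print("bar top",w.mean(0),w)
d=w[2]+w[3]-w[0]-w[1];yaw=np.arctan2(d[1],d[0]);print("len",np.linalg.norm(d)/2,"yaw deg",np.degrees(yaw))
print("scene bar",onz(s,352.75,232.5,.149))
# wheel rim circle, z=.1, outline segmentation
hsv=cv2.cvtColor(t["image"],cv2.COLOR_BGR2HSV)
r=P([onz(t,250+x/4,210+y/4,.1) for x,y in((160,160),(258,160),(235,120),(170,130))])
def fit(r,R):
    f=least_squares(lambda q:np.hypot(r[:,0]-q[0],r[:,1]-q[1])-R,r.mean(0)[:2]);return f.x,f.fun
print("wheel",fit(r,.028))
# gearbox top corners z=.06
g=P([onz(t,250+x/4,210+y/4,.06) for x,y in((84,48),(254,3),(322,243),(152,292))]);print("gear",g)
ctr=g.mean(0);ax=(g[0]+g[1]-g[2]-g[3])[:2];print("L",np.linalg.norm(ax)/2,"W",np.linalg.norm(g[0]-g[1]));ax/=np.linalg.norm(ax)
print("spindle from gearbox",ctr[:2]-ax*.0225,"machine yaw",np.degrees(np.arctan2(ax[1],ax[0])))
# dish rim z=.024
r=P([onz(t,150+x/4,250+(y-300)/4,.024) for x,y in((52,455),(261,445),(150,559),(160,347),(80,520),(230,380))]);print("dish",fit(r,.062))
r=P([onz(t,150+x/4,250+(y-300)/4,.003) for x,y in((84,455),(165,376),(160,536))]);print("dish floor",fit(r,.048))
c=P([onz(t,*p,.016) for p in((405,235.4),(465.3,230.3),(484,350.7),(419.7,356.3))]);print("tray",c)
L=(c[0]+c[1]-c[2]-c[3])[:2]/2;W=(c[0]+c[3]-c[1]-c[2])[:2]/2;print("LW",np.linalg.norm(L),np.linalg.norm(W),np.degrees(np.arctan2(L[1],L[0])))
bay=c.mean(0)[:2]-L/np.linalg.norm(L)*.071;print("bay",bay,"felt",onz(t,446.5,261.5,.040))
E
python3 meas.py
```

```text
bar top [0.5245 0.0283 0.149 ] [[0.5451 0.0402 0.149 ]
 [0.5472 0.03   0.149 ]
 [0.5044 0.0162 0.149 ]
 [0.5012 0.0269 0.149 ]]
len 0.04539265703408398 yaw deg -162.6689029578722
scene bar [0.5242 0.0299 0.149 ]
wheel (array([0.5277, 0.0287]), array([-0.0006, -0.0003, -0.0002,  0.0003]))
gear [[ 0.6047  0.1038  0.06  ]
 [ 0.6314  0.0027  0.06  ]
 [ 0.4864 -0.0354  0.06  ]
 [ 0.459   0.063   0.06  ]]
L 0.1506174040130675 W 0.10458126557739651
spindle from gearbox [0.5237 0.0276] machine yaw 15.199081750828153
dish (array([0.4546, 0.3001]), array([ 0.0001, -0.0003,  0.0011,  0.0009, -0.0032, -0.0026]))
dish floor (array([0.4547, 0.3021]), array([-0.    ,  0.0005,  0.0005]))
tray [[ 0.5786 -0.2217  0.016 ]
 [ 0.5899 -0.3714  0.016 ]
 [ 0.3008 -0.3914  0.016 ]
 [ 0.2901 -0.2406  0.016 ]]
LW 0.28948127483118485 0.15068399238805083 3.8559586797318057
bay [ 0.369 -0.311] felt [ 0.5084 -0.3122  0.04  ]
```

The crop confirms the choice: orange bar on a dark hub above the grooved wheel. All the cross-checks agree to about 3 mm: bar length 45 mm, gearbox 151 x 105 mm, tray 289 x 151 mm, and the spindle comes out the same from three sources. I'm moving now.

```bash
cat >> h.py <<'E'
S=np.array([.5245,.0287]);DISH=np.array([.4547,.301]);BAY=np.array([.369,-.311])
def Rd(a):
    c,s=np.cos(a),np.sin(a);return np.array([[c,s,0],[s,-c,0],[0,0,-1.]])
def rep(m=""):
    s=get_state();print(m,"t%.2f"%s["t"],"pos",s["position"],"q6 %.3f"%s["qpos"][5],"F",s["contact_force"],"T",s["torque"],"gap %.4f"%s["finger_gap"])
    return s
E
python3 - <<'E'
from h import *
a=np.radians(107.3)
p=get_state()["position"]
line_to([*p[:2],.27],v=.25);rep("up")
print(solve_ik([*S,.23],Rd(a)))
reach([*S,.23],Rd(a));rep("above")
command_gripper(.045,25)
line_to([*S,.160],v=.15);rep("near")
for n in("top","scene"):
    c=camera(n);u,v=proj(c,[*S,.15]).astype(int)
    cv2.imwrite(f"pics/{n}1.png",crop(c["image"],u-50,v-50,100,100,4))
cv2.imwrite("pics/m2.png",np.hstack([cv2.imread("pics/top1.png"),cv2.imread("pics/scene1.png")]))
E
```

```text
up t0.68 pos [ 0.2532 -0.5169  0.2715] q6 -0.210 F [-0.1058 -0.4838 -1.0359] T [ 0.0619  0.0135 -0.0156] gap 0.0919
[-0.1756  0.0182  1.7161 -0.      1.4073 -2.0484]
above t2.86 pos [0.5246 0.0281 0.2299] q6 -2.048 F [ 0.7638 -0.2417  0.1611] T [ 0.0611 -0.1737  0.0195] gap 0.0920
near t4.29 pos [0.5249 0.0286 0.1606] q6 -2.048 F [-0.0912 -0.3213  0.0324] T [ 0.0836 -0.1402 -0.0007] gap 0.0451
```

View pics/m2.png

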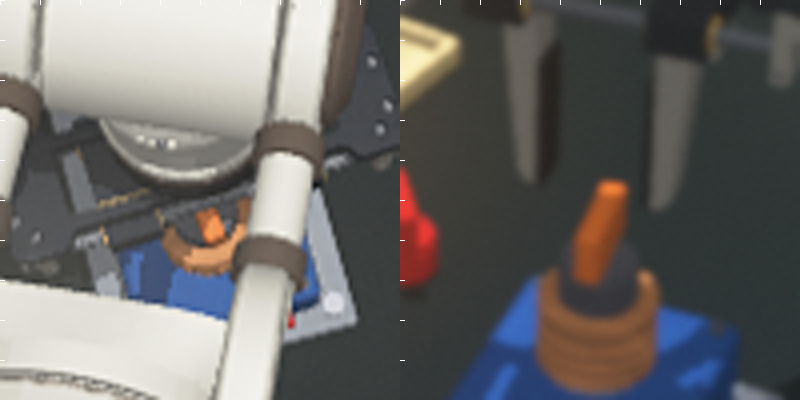

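The fingers straddle the orange bar: in the scene crop the tips are at (540,180) and (655,205), with the bar top midway near (600,205). Next I descend, grip and turn in small climbing steps, watching the force.

Run:
```python
from h import *
a=np.radians(107.3)
line_to([*S,.1258],v=.06);rep("down")
command_gripper(0,25);s=rep("grip")
z0=.1258;p0=s["position"]
for k in range(1,5):
    th=.15*k
    line_to([*S,z0+.016*th/(2*np.pi)],Rd(a-th),v=.0015)
    s=rep(f"th{th:.2f}")
    if np.abs(s["contact_force"]).max()>20: print("STOP");break
```

```text
down t5.11 pos [0.5246 0.0287 0.1258] q6 -2.048 F [-0.0875  1.1091  0.6501] T [ 0.0156 -0.1065 -0.0196] gap 0.0449
grip t5.70 pos [0.5246 0.0288 0.1259] q6 -2.048 F [-0.5276  0.5148  0.8218] T [ 0.1958 -0.1038  0.002 ] gap 0.0119
th0.15 t6.00 pos [0.5244 0.029  0.126 ] q6 -1.901 F [ 0.4195  1.7331 -1.6295] T [ 0.4759 -0.1678  0.0436] gap 0.0115
th0.30 t6.30 pos [0.5242 0.0293 0.1262] q6 -1.753 F [ 0.622   4.248  -2.3809] T [ 0.9478 -0.0923  0.0498] gap 0.0120
th0.45 t6.60 pos [0.5241 0.0297 0.1266] q6 -1.602 F [-0.2613  5.8503 -1.2522] T [ 1.1979 -0.0538  0.0316] gap 0.0118
th0.60 t6.90 pos [0.524 0.03  0.127] q6 -1.452 F [-0.6608  6.4886 -2.3989] T [ 1.4247 -0.0191  0.0025] gap 0.0121
```

The nut turns freely. The sideways force of 6 N comes from my axis being about 2-3 mm off along the bar, and the wheel measurement of x = 0.5277 agrees with that. I'll correct it by moving the grasp point round the true axis.

Run:
```python
from h import *
a=np.radians(107.3);z0=.1258;e=-.0030
u=lambda th:np.array([np.cos(a-np.pi/2-th),np.sin(a-np.pi/2-th)])
A=S-e*u(0);print("axis",A)
for th in np.r_[.6,.75:3.76:.25]:
    line_to([*(A+e*u(th)),z0+.016*th/(2*np.pi)],Rd(a-th),v=.003)
    s=rep(f"th{th:.2f}")
    if np.abs(s["contact_force"]).max()>18: print("STOP");break
```

```text
axis [0.5274 0.0296]
th0.60 t7.64 pos [0.5241 0.0303 0.127 ] q6 -1.445 F [-2.5144  2.8486 -1.2275] T [ 0.4214  0.3869 -0.0019] gap 0.0118
th0.75 t7.99 pos [0.5243 0.0308 0.1275] q6 -1.296 F [-3.2446  2.1169 -1.8592] T [0.4383 0.5507 0.0546] gap 0.0119
th1.00 t8.47 pos [0.5248 0.0317 0.1282] q6 -1.046 F [-3.3224  2.764  -1.0733] T [0.7074 0.5898 0.046 ] gap 0.0113
th1.25 t8.94 pos [0.5255 0.0324 0.1289] q6 -0.794 F [-2.9467  3.818  -2.1668] T [0.8237 0.5667 0.0087] gap 0.0117
th1.50 t9.42 pos [0.5262 0.0328 0.1296] q6 -0.543 F [-4.7283  5.1089 -1.2789] T [0.7963 0.5229 0.0286] gap 0.0118
th1.75 t9.89 pos [0.5269 0.033  0.1302] q6 -0.292 F [-2.6466  3.9084 -1.3616] T [0.8086 0.5527 0.0337] gap 0.0119
th2.00 t10.37 pos [0.5278 0.0329 0.1309] q6 -0.043 F [-2.5758  3.492  -0.9659] T [ 0.8732  0.442  -0.0177] gap 0.0116
th2.25 t10.84 pos [0.529  0.0326 0.1318] q6 0.206 F [-0.1965  4.5806 -2.1093] T [1.0249 0.122  0.0412] gap 0.0118
th2.50 t11.32 pos [0.5297 0.032  0.1325] q6 0.456 F [-0.1923  4.6552 -1.79  ] T [ 0.9083 -0.0332 -0.0586] gap 0.0118
th2.75 t11.79 pos [0.5299 0.0314 0.133 ] q6 0.706 F [-0.8036  3.0642 -1.0539] T [0.7402 0.1046 0.0087] gap 0.0119
th3.00 t12.27 pos [0.5301 0.0307 0.1335] q6 0.955 F [-1.2626  1.9216 -1.9569] T [ 0.599   0.2225 -0.0198] gap 0.0118
th3.25 t12.74 pos [0.5301 0.03   0.134 ] q6 1.203 F [-2.6164  1.3507 -0.488 ] T [0.4221 0.3923 0.0008] gap 0.0118
th3.50 t13.22 pos [0.53   0.0293 0.1345] q6 1.452 F [-3.422   2.8781 -1.5518] T [0.3994 0.6885 0.0583] gap 0.0116
th3.75 t13.69 pos [0.5297 0.0287 0.135 ] q6 1.701 F [-3.8456  1.6537 -1.7344] T [ 0.4313  0.9539 -0.0422] gap 0.0121
```

Run:
```python
from h import *
a=np.radians(107.3);z0=.1258;e=-.0030
th=3.95;p=np.array([.5274,.0298])+e*np.array([np.cos(a-np.pi/2-th),np.sin(a-np.pi/2-th)])
line_to([*p,z0+.016*th/(2*np.pi)],Rd(a-th),v=.003);rep()
for z in(.138,.142,.150,.165,.24):
    line_to([*p,z],v=.03 if z<.2 else .15);s=rep(z)
    if abs(s["contact_force"][2])>20: print("STOP");break
sleep(.2)
c=camera("scene");u,v=proj(c,[*p,.19]).astype(int)
cv2.imwrite("pics/s2.png",crop(c["image"],u-75,v-60,150,150,4))
```

```text
t14.06 pos [0.5297 0.0286 0.1356] q6 1.899 F [-4.6686  3.7565 -1.6201] T [ 0.5835  0.8826 -0.0345] gap 0.0122
0.138 t14.31 pos [0.5301 0.0284 0.1383] q6 1.901 F [-4.9445  2.5127 -0.8065] T [0.7052 0.8917 0.0183] gap 0.0123
0.142 t14.59 pos [0.5318 0.0276 0.1434] q6 1.902 F [ 0.0164 -0.2011 -0.0059] T [0.0384 0.0285 0.0259] gap 0.0115
0.15 t15.01 pos [0.5303 0.0282 0.1504] q6 1.903 F [ 0.586   0.6054 -1.6201] T [ 0.0722 -0.014   0.0104] gap 0.0118
0.165 t15.66 pos [0.5301 0.0283 0.165 ] q6 1.903 F [ 0.2917 -0.6725 -1.6682] T [0.0849 0.003  0.0385] gap 0.0118
0.24 t16.31 pos [0.5295 0.0284 0.239 ] q6 1.903 F [ 0.3445  0.6253 -0.8075] T [ 0.1191 -0.0047  0.0097] gap 0.0118
```

View pics/s2.png

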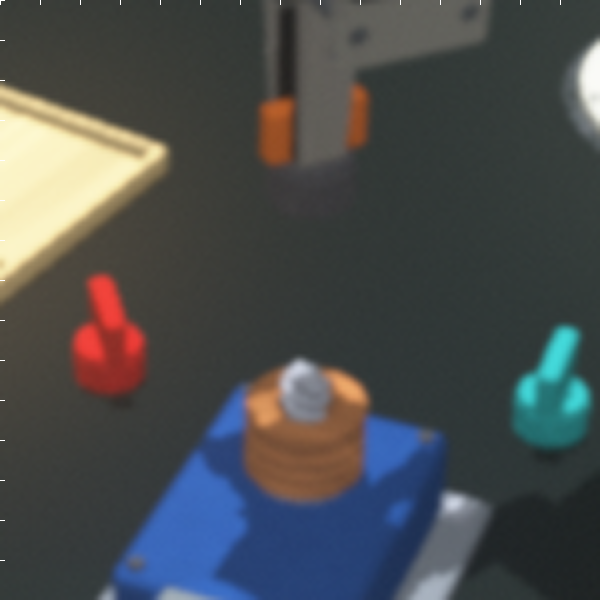

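The nut hangs upright in the fingers at (315,150) in the crop, clear of the bare spindle tip at (303,375). The wheel still sits on its flange. Next the nut goes to the dish.

Run:
```python
from h import *
a=np.radians(30)
print(solve_ik([*DISH,.15],Rd(a)))
reach([*DISH,.15],Rd(a));rep()
line_to([*DISH,.045],v=.15)
for z in(.037,.033,.0305,.0285):
    line_to([*DISH,z],v=.02);s=rep(z)
    if s["contact_force"][2]>4: break
command_gripper(.034);rep("open")
line_to([*DISH,.16],v=.15)
p=[.5272,.0298];a=np.radians(0)
print(solve_ik([*p,.20],Rd(a)))
reach([*p,.22],Rd(a));rep("over wheel")
command_gripper(.078,15)
for n in("top","scene"):
    c=camera(n);q=p if n=="scene" else DISH
    u,v=proj(c,[*q,.12 if n=="scene" else .02]).astype(int)
    cv2.imwrite(f"pics/{n}3.png",crop(c["image"],u-50,v-50,100,100,4))
cv2.imwrite("pics/m3.png",np.hstack([cv2.imread("pics/top3.png"),cv2.imread("pics/scene3.png")]))
print(proj(c,[*p,.1175])-[u-50,v-50])
```

```text
[ 0.3631  0.1402  1.749  -0.      1.2524 -0.1605]
 t18.35 pos [0.455  0.3007 0.1502] q6 -0.160 F [-0.2815  0.0541 -0.0532] T [-0.0428 -0.1305 -0.0112] gap 0.0117
0.037 t19.75 pos [0.4546 0.301  0.0369] q6 -0.161 F [-0.1042  0.6037 -0.4557] T [ 0.0524 -0.1442 -0.034 ] gap 0.0118
0.033 t20.10 pos [0.4545 0.3009 0.0328] q6 -0.161 F [ 0.2518  0.1188 -0.2193] T [-0.0022 -0.0722  0.0131] gap 0.0121
0.0305 t20.38 pos [0.4546 0.301  0.0303] q6 -0.161 F [-0.295   0.4499 -0.2612] T [-0.0336 -0.1226  0.0384] gap 0.0115
0.0285 t20.62 pos [0.4553 0.3012 0.0289] q6 -0.161 F [0.178  0.2655 1.7517] T [ 0.0138 -0.1348 -0.0028] gap 0.0118
open t21.13 pos [0.4546 0.301  0.0284] q6 -0.161 F [-0.1628 -0.3892 -0.8007] T [-0.0655 -0.129  -0.0011] gap 0.0338
[-0.1726  0.048   1.7454 -0.      1.3481 -0.1726]
over wheel t23.27 pos [0.5268 0.0308 0.2193] q6 -0.173 F [-0.165  -0.0979 -0.5909] T [-0.0415 -0.1136 -0.0117] gap 0.0340
[50.2172 51.2279]
```

View pics/m3.png

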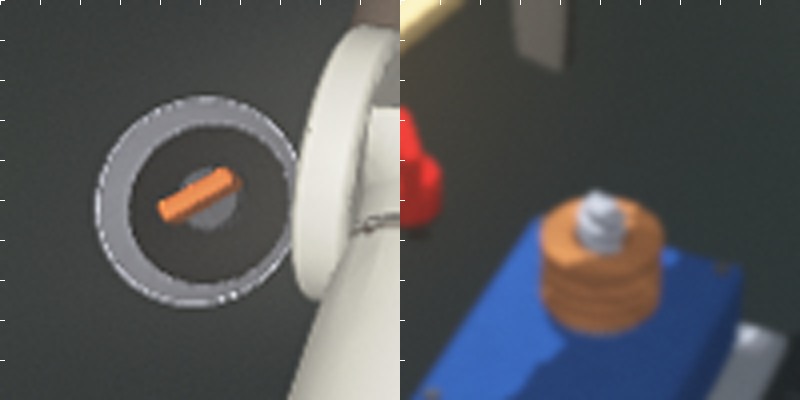

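The nut stands upright in the middle of the dish at (200,195). The bare spindle tip at (600,197) is within 2 px of the prediction. Now the wheel.

Run:
```python
from h import *
p=np.array([.5268,.0297])
line_to([*p,.125],v=.15);rep()
line_to([*p,.0745],v=.06);s=rep("down")
command_gripper(.04,15);s=rep("grip")
for z in(.078,.084,.095,.110,.135,.20):
    line_to([*p,z],v=.03 if z<.1 else .08);s=rep(z)
    if abs(s["contact_force"]).max()>20: print("STOP");break
c=camera("scene");u,v=proj(c,[*p,.17]).astype(int)
cv2.imwrite("pics/s4.png",crop(c["image"],u-75,v-60,150,150,4))
```

```text
t24.93 pos [0.5275 0.0296 0.1259] q6 -0.173 F [-0.5107 -0.2372 -0.3178] T [-0.0075 -0.044   0.0127] gap 0.0776
down t25.93 pos [0.5272 0.0297 0.0749] q6 -0.173 F [0.371  0.2106 0.1171] T [-0.056  -0.1063  0.0059] gap 0.0780
grip t26.38 pos [0.527  0.0297 0.0748] q6 -0.173 F [-0.0592 -0.3344  1.0593] T [ 0.0026 -0.0915 -0.0221] gap 0.0571
0.078 t26.64 pos [0.5268 0.0297 0.0781] q6 -0.173 F [-0.6545  0.8884 -0.8455] T [ 0.0009 -0.102   0.0201] gap 0.0566
0.084 t26.99 pos [0.527  0.0297 0.0843] q6 -0.173 F [-0.5389  0.7028  0.1908] T [-0.0106 -0.0373 -0.0077] gap 0.0567
0.095 t27.51 pos [0.5269 0.0297 0.0952] q6 -0.173 F [-0.1393 -0.3288 -0.5091] T [-0.0368 -0.0384 -0.0161] gap 0.0567
0.11 t27.85 pos [0.5275 0.0296 0.111 ] q6 -0.173 F [ 0.3341  0.0162 -1.0352] T [ 0.0082 -0.1211  0.0109] gap 0.0569
0.135 t28.32 pos [0.5273 0.0296 0.1357] q6 -0.173 F [-0.1233  0.4221 -1.1318] T [-0.0349 -0.1124  0.0062] gap 0.0563
0.2 t29.28 pos [0.5264 0.0298 0.1994] q6 -0.173 F [ 0.2119  0.296  -0.5725] T [-0.0892 -0.0854  0.0151] gap 0.0569
```

View pics/s4.png

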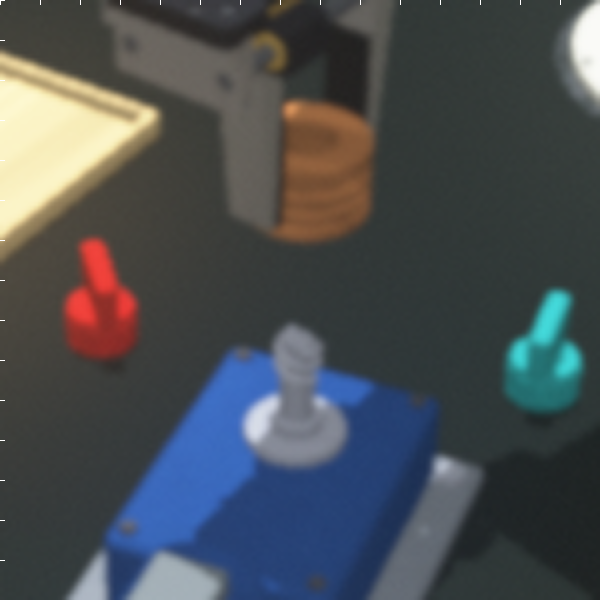

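The wheel is held level at (325,170), and the spindle at (297,390) is empty. Next is the bay, with the last millimetres done slowly.

Run:
```python
from h import *
a=np.radians(4)
print(solve_ik([*BAY,.14],Rd(a)))
reach([*BAY,.14],Rd(a));rep()
line_to([*BAY,.035],v=.12)
for z in(.024,.019,.0165,.015,.0138):
    line_to([*BAY,z],v=.02);s=rep(z)
    if s["contact_force"][2]>3.5: break
sleep(.2);command_gripper(.068);rep("open")
line_to([*BAY,.09],v=.08)
line_to([*BAY,.25],v=.2)
p=[.30,-.05,.40]
try: reach(p,Rd(-.3))
except MotionError as e: print(e)
rep("away")
t=camera("top");s=camera("scene")
cv2.imwrite("pics/s5.png",np.hstack([crop(s["image"],170,160,150,150,4)[:, :400],crop(t["image"],140,130,350,235,1)[:, :]][0:1]))
cv2.imwrite("pics/top5.png",t["image"]);cv2.imwrite("pics/scene5.png",s["image"])
```

```text
[-0.9514 -0.0113  1.9295 -0.      1.2234 -1.0212]
 t30.75 pos [ 0.3696 -0.3105  0.1402] q6 -1.021 F [ 0.7818  0.372  -0.4654] T [-0.0143 -0.0187  0.012 ] gap 0.0566
0.024 t32.48 pos [ 0.369 -0.311  0.024] q6 -1.021 F [-0.241  -0.2343 -1.0995] T [-0.047  -0.0332  0.0026] gap 0.0570
0.019 t32.88 pos [ 0.3689 -0.3108  0.0188] q6 -1.021 F [ 0.9432 -0.0248 -0.7624] T [-0.0141 -0.1111 -0.0483] gap 0.0566
0.0165 t33.15 pos [ 0.3689 -0.3109  0.0164] q6 -1.021 F [-0.7479 -0.0072 -1.0462] T [ 0.0103 -0.1395 -0.0414] gap 0.0566
0.015 t33.40 pos [ 0.369  -0.3109  0.0149] q6 -1.021 F [ 0.0095 -0.2609  0.0727] T [-0.0166 -0.0802  0.014 ] gap 0.0565
0.0138 t33.65 pos [ 0.3691 -0.3111  0.0147] q6 -1.021 F [-2.307   2.8597  6.7545] T [ 0.4927  0.3766 -0.0341] gap 0.0566
open t34.23 pos [ 0.369  -0.311   0.0137] q6 -1.021 F [-0.7514  0.1102  0.2002] T [-0.0694 -0.0226  0.0384] gap 0.0680
away t37.46 pos [ 0.3001 -0.0504  0.399 ] q6 -0.271 F [ 0.3194 -0.1908 -0.356 ] T [-0.0322 -0.0657  0.037 ] gap 0.0683
```

View pics/top5.png

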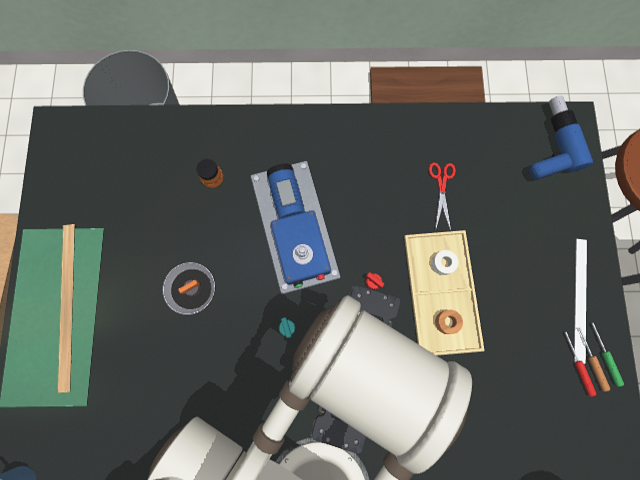

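View pics/scene5.png

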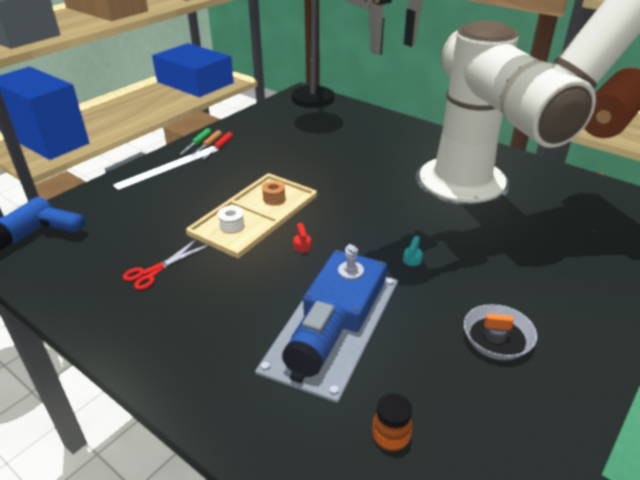

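The wheel lies flat in the bay (top view (449,321)) and the nut stands in the dish at (188,287). The felt wheel (446,262), jar (209,173) and scissors (443,195) are where they were. I'll check the numbers and hand in.

Run:
```python
from h import *
a=cv2.imread("pics/top0.png").astype(int);b=cv2.imread("pics/top5.png").astype(int)
c=camera("top");print("wheel-bay",onz(c,449,321,.040)[:2]-BAY,"nut-dish",onz(c,188.5,287,.05)[:2]-DISH)
for n,(u,v,w,h) in dict(felt=(430,245,32,32),jar=(195,155,30,35),scis=(425,158,35,70)).items():
    print(n,np.abs(a-b)[v:v+h,u:u+w].mean())
rep();finish_job()
```

```text
wheel-bay [0.0001 0.0032] nut-dish [-0.001  -0.0066]
felt 0.7978515625
jar 1.1511111111111112
scis 1.0610884353741497
 t37.61 pos [ 0.3001 -0.0505  0.3991] q6 -0.271 F [-0.0799 -0.5106 -0.6883] T [ 0.0122 -0.0662  0.0043] gap 0.0681
the job is handed in; nothing more can be done
```

The nut is in the parts dish and the wheel lies flat in the empty bay. I handed the job in at 37.6 s of the 72 s allowed; no verdict is reported.

- **Nut:** I turned it 3.95 rad clockwise while following the thread upward, then lifted it clear of the spindle. The highest force I read at the wrist was about 6.5 N. My first estimate of the spindle axis was about 3 mm off; the side force showed this and I corrected it during the turn.
- **Wheel:** It came off the spindle without resistance. I set it down slowly, with about 7 N of contact at the end.

**Last checks**
- The wheel is about 3 mm from the bay centre and looks flat.
- The nut stands upright about 7 mm from the dish centre, inside the 45 mm limit. That reading was a rough pixel pick.
- The felt wheel, jar and scissors look unchanged between the first and last top views.
- The arm is raised, well clear of everything.

No check failed.

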